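# Start the variable transformer and hold the vibration pen on its measuring dot

## Robot

A 6-joint arm with a two-finger parallel gripper is mounted at the origin on the work surface. World frame = base frame: x ahead of the robot, y to its left, z up, the work surface at z = 0. Lengths are in mm, angles in rad, forces in N, time in s.
With the tool pointing down it reaches from about 300 to 775 mm from the base axis. Payload 14.6 kg.
Tool frame: the origin (TCP) lies midway between the tips of the shut fingers; the grasp point (between the pads) lies 19 mm behind it; z points along the fingers, y is the direction in which the jaws open and shut (so a half turn about z gives the same grasp; the last joint's range is limited). The gripper opens to 94 mm and grips with 3 to 60 N. Pads are 16 mm wide; open, the fingers measure 119 mm over their backs; the gripper's body (75 mm by 177 mm) begins 78 mm behind the grasp point.
Start: joints at [1.245, 0.3, 1.521, -0, 1.321, -0.067], TCP at [140.754, 531.674, 205.446] pointing down, gripper open.
Joint ranges: [-3.03, 3.03], [-0.79, 2.21], [0.23, 2.52], [-1.04, 4.18], [0, 3.07], [-2.55, 2.55]. Speed limits (rad/s): [2.22, 2.22, 2.57, 3.14, 3.14, 3.14].

## Interface

Orientations are given as [roll, pitch, yaw] about the fixed x, y, z axes, in that order (R = Rz(yaw) Ry(pitch) Rx(roll)).
In Python, from cell import read_state, camera, get_calibration, sign_off gives the robot as it stands.
- The arm moves only by the tool carry_out, never from a script. Its argument "series" is a list of rows, each an object with "delta_pos": the shift along the world's x, y, z in mm, a list of three; "turn": the turn, a rotation vector about the world's x, y, z in rad, a list of three; "hand": the opening, from 0 (shut) to 1 (fully open). A call has 1 to 8 rows; each row is the pose to reach, as a shift and turn from the pose commanded when the call began; what a row does not reach only later rows make up. A row lasts 1/8 s, in which the tool goes at most 62.5 mm and 10.7 degrees, less where a joint would pass 70% of its speed; a pose out of reach is approached as far as the arm can. A call with a gripper value outside its range is refused whole. The fingers move at their own pace and stop on an object; "squeeze" is the grip in N (left out, the last holds). Time passes only in rows, so rows that repeat a pose let the fingers close. It gives the time, the measured TCP pose, the force and the opening at its end, in the units of the state.
- read_state(): the state, without advancing time (a new reading comes with each control period).
- camera(name): name is "scene" or "top"; returns the picture (420x560x3 uint8, red, green, blue); there is no depth.
- get_calibration(name): a dict with "intrinsics" (3x3 intrinsics, pixels), "k1" (the pictures are not rectified: a ray, as slopes to the right and down, at radius r is drawn at 1 + k1 r^2 times it, then the intrinsics apply), "pose" (4x4, takes a point from camera to world coordinates). Camera axes: x right, y down, z forward; pixel columns grow to the right and rows downward; lengths in mm; the calibration is good to about 2 mm. A picture is of the moment at which its call begins. get_calibration takes no time and is no camera call.
- sign_off(): hands the job in, once; it reports no verdict.
The state is a dict: "clock": time; "joints": joint angles; "qd": joint speeds; "effort": joint torques, N m; "eef_pos": TCP position; "eef_rot": TCP orientation; "wrist_force": force on the tool from outside, world axes, zero at the start; "moment": the same for the moment, N m; "finger_gap": finger opening in mm.
Only numpy, scipy, OpenCV 4.12 (cv2) and the standard library are available. Lean on these libraries where they do the work, as an engineer would, in place of code of your own. Each camera call takes 0.05 s, during which the arm holds its last target.

## Task

Check the variable transformer for hum: start it by swinging its sprung lever with the red ball all the way to its stop and letting it spring back. Then take the yellow vibration pen out of its stand and hold it upright with its tip on the orange dot on the transformer's lid (not the blue one), pressing only lightly, so that the sprung tip goes about half way in and never bottoms out hard; finish like that, still holding the pen there. Leave the big black knob at its setting and the other things on the desk where they are.

Things in the scene. Friction and masses are not known exactly. Their poses are not given: they have to be found in the camera images.
- transformer: Variable transformer: grey steel case 228 x 348 mm (x, y), flat lid 130 mm above the desk, immovable. Origin: centre of its underside; x to its back (roughly away from the robot), y to its left, z up. On the lid, in mm: black knob (diameter 92, top 37 above the lid) with axis at x +40, y +65; start lever's axis at x +20, y -110; the strip x below -25 is bare but for two flat dots and the lever's end.
- lever_axis (a point): Point on the vertical axis of the start lever, level with the centre of the red ball (38 mm above the lid). Axes as the transformer's.
- lever_ball (a point): Centre of the red ball (diameter 20 mm) at the end of the start lever, 60 mm from the lever's axis, 38 mm above the lid. Under it a 9 mm neck stands on a flat steel arm (11 mm wide, 18.5 to 27.5 mm above the lid) that runs to a black hub (diameter 28 mm, top 32 mm above the lid). At least 60 mm of bare lid on the ball's left (+y of the transformer), 25 mm to its right at the stop.
- lever (a joint): Angle of the start lever, rad: 0 at rest (arm pointing to the transformer's front, 0.436 rad to its left; white mark), growing anticlockwise seen from above (ball moves to the transformer's right, -y) up to a hard stop at 0.873 (50 degrees; green mark). A spring always pushes it back to 0: about 1.3 N at the ball at rest, 3.5 N at the stop.
- knob_mark (a point): White pointer mark on the rim of the big black bakelite knob's top, 40 mm from the knob's axis. The knob turns stiffly; leave it alone.
- dot_orange: Orange stick-on measuring dot, diameter 20 mm, flat on the lid's front strip: where the tip must go. Origin at its centre on the lid's surface (130 mm above the desk), z up.
- dot_blue: Blue stick-on dot, same size, also on the lid's front strip, the wrong one. It may lie to the left or right of the orange one.
- stand: Pen stand, fixed: dark base plate 115 x 90 x 12 mm with a grey pocket for the pen, leaning 0.3 rad (17 degrees) from vertical, top towards the stand's -x (roughly towards the robot). The pocket encloses the lower 55 mm of the pen's body with 1.5 mm play per side; its rim is 120 mm above the desk. Origin: centre of the base's underside; z up. Draw the pen out along its own axis.
- pen: Yellow vibration pen, about 120 g: flat-sided body 18 (x) x 24 (y) x 120 mm (z). Origin at the body's centre; z along the pen to its black cap end (60 mm from the origin). Other way: body's end at 60 mm, 20 mm black nose, then a thin sprung stylus with its tip 96 mm from the origin on the axis. In the stand the upper 65 mm of the body stands free; a flat clip lies on its -x face: grip the two faces along y (24 mm).
- pen_tip (a point): Round end (6 mm diameter) of the pen's sprung stylus: the point that touches the dot. 96 mm below the pen's origin when the stylus is not pressed.
- stylus (a joint): How far the stylus is pushed into the pen, m: 0 free, 0.012 fully in (hard stop). Spring: about 1 N to begin moving, 300 N/m, so about 2.9 N at half travel and 4.7 N fully in.
- board: Bystander: offcut of copper-clad board, silver, 75 x 110 x 3 mm, lying loose. Origin: centre of its underside.
- connector: Bystander: blue plastic connector block, 62 x 18 x 18 mm, loose. Origin: centre of its underside.
- plug: Bystander: brass banana plug lying loose, 63 mm long (x), 11 mm thick. Origin: on the desk, near its middle.
- standoff: Bystander: white ribbed porcelain standoff, diameter 40 mm, 61 mm tall, standing loose. Origin: centre of its underside.
- screwdriver: Bystander: screwdriver lying loose, about 180 mm long (x). Origin: on the desk, under its middle.
- multimeter: Bystander: black multimeter lying loose, 170 x 85 x 47 mm. Origin: centre of its underside.

How it is judged (in metres and radians):
On the way, in this order (a step that is already met when the one before it is completed fails the run):
1. the start lever is swung to its stop (value of joint lever above 0.82 rad), for 0.05 s.
2. the start lever has sprung back to rest (value of joint lever below 0.08 rad), for 0.2 s.
3. the pen is held clear of its stand (contact force between the fingers and pen above 2 N and distance between pen and stand above 0.21 m and contact force between pen and stand below 0.01 N), for 0.1 s.
At the end, for the whole second after the job is handed in: The fingers still hold the pen, upright within 7 degrees and at rest, its tip on the orange dot (within 9 mm of the dot's centre), the sprung stylus pressed in by 2 to 10.5 of its 12 mm (0.8 to 8 N on the lid); the start lever is back at rest (contact force between the fingers and pen above 2 N and horizontal distance between pen_tip and dot_orange below 0.009 m and angle between pen's own z axis and vertical below 0.12 rad and value of joint stylus between 0.002 and 0.0105 m and contact force between pen and transformer between 0.8 and 8 N and linear speed of pen below 0.02 m/s and contact force between pen and stand below 0.01 N and value of joint lever below 0.08 rad); the arm keeps its last pose, push and grip.
It fails at once if the pen is pressed hard against the transformer (over 15 N) (contact force between pen and transformer above 15 N).
It fails at once if the big knob is turned off its setting (its pointer mark moves over 6 mm) (distance of knob_mark from where it was at the start of the episode above 0.006 m).
It fails at once if one of the six bystanders is moved (over 15 mm) (distance of any of board, connector, plug, standoff, screwdriver, multimeter from where it was at the start of the episode above 0.015 m).
It also fails if it takes over 56 s, if anything falls off the work surface, if the arm or the gripper's body presses on something with over 40 N, if the wrist force passes 120 N, or if a joint passes its speed limit or range.

## Working session

There is one attempt and no reset: what is moved stays moved. The work goes in short steps, Python scripts to look and compute and a tool call to move; the robot and the scene stay as the last step left them, time stands still between calls to the robot, and variables do not carry over. Pictures are saved under pics/ and viewed, and the job is handed in when it is done.

Besides the shell and the picture viewer there is one more tool, called as name(argument=value, ...) on one line, values as JSON. carry_out: Moves the arm, as the interface text tells. Its arguments: {"type":"object","properties":{"series":{"type":"array"},"squeeze":{"type":"number"}},"required":["series"]}

```bash
mkdir -p pics
python3 - <<'E'
from cell import *
import cv2
for n in("scene","top"):
    im=camera(n); cv2.imwrite(f"pics/{n}0.png",im[:,:,::-1]); c=get_calibration(n); print(n,c)
print(read_state())
E
```

```text
scene {'intrinsics': array([[413.52651352,   0.        , 279.69938851],
       [  0.        , 413.52651352, 203.93956286],
       [  0.        ,   0.        ,   1.        ]]), 'k1': -0.12443020990295123, 'pose': array([[-7.09354723e-01,  4.20033942e-01, -5.66027706e-01,
         1.18381579e+03],
       [ 7.04812895e-01,  4.14270925e-01, -5.75863164e-01,
         6.33471218e+02],
       [-7.39325378e-03, -8.07434882e-01, -5.89910376e-01,
         7.74567429e+02],
       [ 0.00000000e+00,  0.00000000e+00,  0.00000000e+00,
         1.00000000e+00]])}
top {'intrinsics': array([[385.74560981,   0.        , 275.84967166],
       [  0.        , 385.74560981, 206.18259827],
       [  0.        ,   0.        ,   1.        ]]), 'k1': -0.054771908512201546, 'pose': array([[ 5.01017086e-03, -9.84411431e-01,  1.75809651e-01,
         3.63930820e+02],
       [-9.99881340e-01, -2.37048462e-03,  1.52212588e-02,
        -1.77587849e+01],
       [-1.45672270e-02, -1.75865051e-01, -9.84306497e-01,
         1.23959947e+03],
       [ 0.00000000e+00,  0.00000000e+00,  0.00000000e+00,
         1.00000000e+00]])}
{'clock': 0.1, 'joints': array([ 1.24542024e+00,  3.00373091e-01,  1.52149395e+00,  1.54680890e-05,
        1.32069443e+00, -6.66177438e-02]), 'qd': array([ 0.00052387, -0.00075989, -0.00013307,  0.00166212,  0.00212193,
        0.0002906 ]), 'effort': array([ 9.67915003e-05, -5.32637215e+01, -3.53291881e+01,  7.09998817e-02,
        2.34329794e-02, -4.96464327e-05]), 'eef_pos': array([140.67107836, 531.47550759, 204.97694888]), 'eef_rot': array([-3.14062698e+00, -7.94426050e-05,  2.88283044e+00]), 'wrist_force': array([-0.45824615,  0.02106854,  0.75432077]), 'moment': array([ 0.00951941,  0.04986624, -0.02371074]), 'finger_gap': 93.79509765053024}
```

View pics/scene0.png

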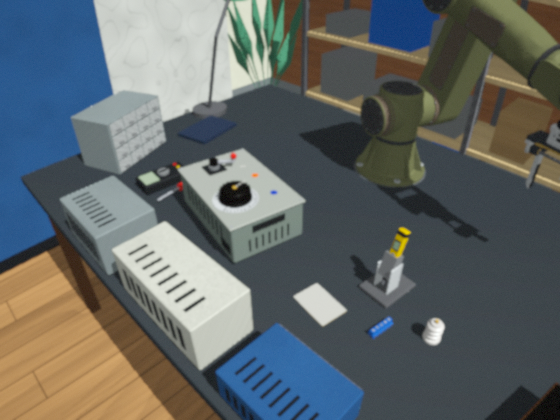

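View pics/top0.png

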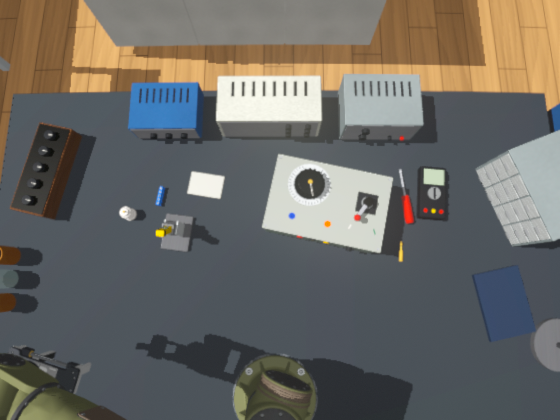

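The scene view shows the transformer at about (240,200) and the pen in its stand at about (400,245). In the top view, orange is near (327,224), blue (292,216), the red ball (358,217) and the yellow pen (160,233). Next I'll measure these.

```bash
cat > h.py <<'E'
import numpy as np, cv2
from cell import *
def ray(n,uv):
    c=get_calibration(n);K=c["intrinsics"]
    d=np.array([c["k1"],0,0,0,0.])
    p=cv2.undistortPoints(np.array([[uv]],float),K,d,None,None)[0,0]
    T=c["pose"];v=T[:3,:3]@np.array([p[0],p[1],1]);return T[:3,3],v/np.linalg.norm(v)
def plane(n,uv,z):
    o,v=ray(n,uv);return o+v*(z-o[2])/v[2]
def tri(a,b):
    o1,v1=ray("top",a);o2,v2=ray("scene",b)
    t=np.linalg.lstsq(np.c_[v1,-v2],o2-o1,rcond=None)[0]
    p,q=o1+t[0]*v1,o2+t[1]*v2
    return (p+q)/2,np.linalg.norm(p-q)
def proj(n,P):
    c=get_calibration(n);T=np.linalg.inv(c["pose"])
    r=cv2.projectPoints(np.atleast_2d(np.array(P,float)),cv2.Rodrigues(T[:3,:3])[0],T[:3,3],c["intrinsics"],np.array([c["k1"],0,0,0,0.]))[0]
    return r[:,0]
def blobs(im,hlo,hhi,smin=150,vmin=80,amin=5,roi=None):
    h=cv2.cvtColor(im,cv2.COLOR_RGB2HSV);m=cv2.inRange(h,(hlo,smin,vmin),(hhi,255,255))
    n,l,s,c=cv2.connectedComponentsWithStats(m)
    return [(tuple(np.round(c[i],2)),int(s[i,4]),tuple(s[i,:4])) for i in range(1,n) if s[i,4]>=amin and (roi is None or roi[0]<c[i][0]<roi[1] and roi[2]<c[i][1]<roi[3])]
E
python3 - <<'E'
from h import *
R={"top":(140,400,140,260),"scene":(150,450,140,350)}
for n in R:
    im=cv2.imread(f"pics/{n}0.png")[:,:,::-1]
    for nm,a,b in(("red",0,5),("red2",172,180),("orange",8,19),("yellow",20,34),("blue",105,130)):
        print(n,nm,blobs(im,a,b,roi=R[n]))
t=cv2.imread("pics/top0.png");s=cv2.imread("pics/scene0.png")
f=lambda i,x,y,w,h:cv2.resize(i[y:y+h,x:x+w],(800,600),interpolation=cv2.INTER_CUBIC)
cv2.imwrite("pics/a.png",f(t,256,145,144,108));cv2.imwrite("pics/b.png",f(t,140,195,80,60));cv2.imwrite("pics/c.png",f(s,345,215,120,90));cv2.imwrite("pics/d.png",f(s,170,140,144,108))
E
```

```text
top red [((np.float64(357.0), np.float64(217.17)), 23, (np.int32(355), np.int32(215), np.int32(5), np.int32(5))), ((np.float64(298.86), np.float64(236.57)), 7, (np.int32(297), np.int32(236), np.int32(5), np.int32(2)))]
top red2 []
top orange [((np.float64(327.11), np.float64(223.52)), 27, (np.int32(325), np.int32(221), np.int32(6), np.int32(6)))]
top yellow [((np.float64(309.69), np.float64(180.77)), 13, (np.int32(308), np.int32(179), np.int32(5), np.int32(4))), ((np.float64(162.58), np.float64(231.6)), 102, (np.int32(156), np.int32(227), np.int32(16), np.int32(10))), ((np.float64(325.43), np.float64(242.29)), 7, (np.int32(323), np.int32(242), np.int32(5), np.int32(2)))]
top blue [((np.float64(161.05), np.float64(195.78)), 64, (np.int32(158), np.int32(187), np.int32(7), np.int32(19))), ((np.float64(291.37), np.float64(215.21)), 19, (np.int32(289), np.int32(213), np.int32(5), np.int32(5)))]
scene red [((np.float64(232.87), np.float64(155.53)), 15, (np.int32(231), np.int32(154), np.int32(5), np.int32(4))), ((np.float64(174.25), np.float64(163.88)), 8, (np.int32(173), np.int32(163), np.int32(4), np.int32(3))), ((np.float64(180.0), np.float64(185.39)), 28, (np.int32(178), np.int32(182), np.int32(5), np.int32(9)))]
scene red2 []
scene orange [((np.float64(254.71), np.float64(174.57)), 7, (np.int32(253), np.int32(174), np.int32(4), np.int32(2)))]
scene yellow [((np.float64(177.5), np.float64(166.0)), 10, (np.int32(176), np.int32(165), np.int32(4), np.int32(3))), ((np.float64(233.44), np.float64(187.33)), 18, (np.int32(231), np.int32(185), np.int32(6), np.int32(5))), ((np.float64(404.09), np.float64(230.75)), 68, (np.int32(398), np.int32(227), np.int32(13), np.int32(9))), ((np.float64(399.53), np.float64(244.65)), 184, (np.int32(390), np.int32(234), np.int32(18), np.int32(23)))]
scene blue [((np.float64(379.99), np.float64(328.42)), 185, (np.int32(368), np.int32(319), np.int32(25), np.int32(20)))]
```

```bash
python3 -c "
import cv2,numpy as np
a=[cv2.resize(cv2.imread(f'pics/{k}.png'),(400,300),interpolation=cv2.INTER_AREA) for k in 'abcd']
cv2.imwrite('pics/m.png',np.vstack([np.hstack(a[:2]),np.hstack(a[2:])]))"
```

```text
(no output)
```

View pics/a.png

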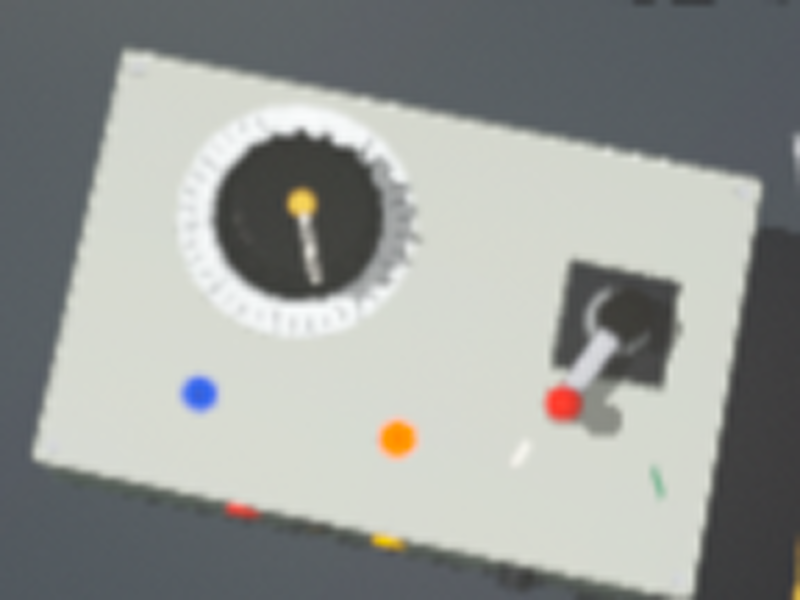

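View pics/b.png

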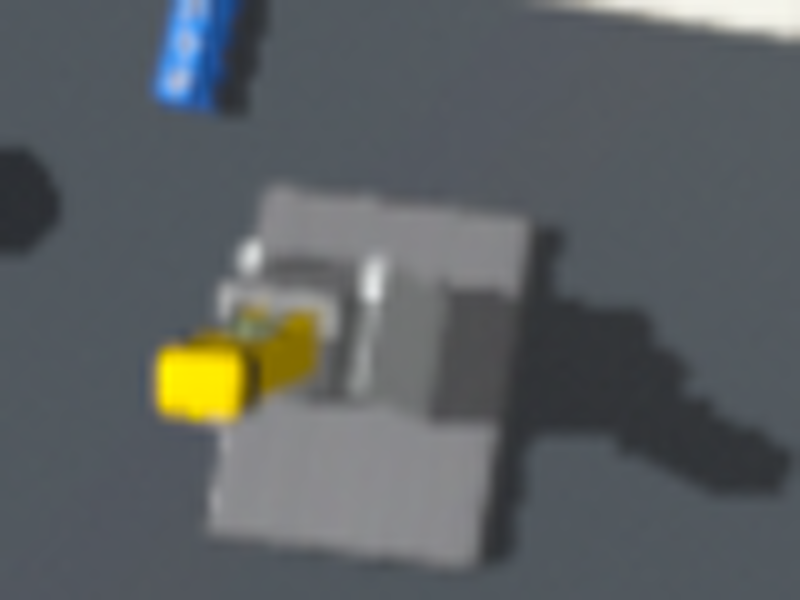

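View pics/c.png

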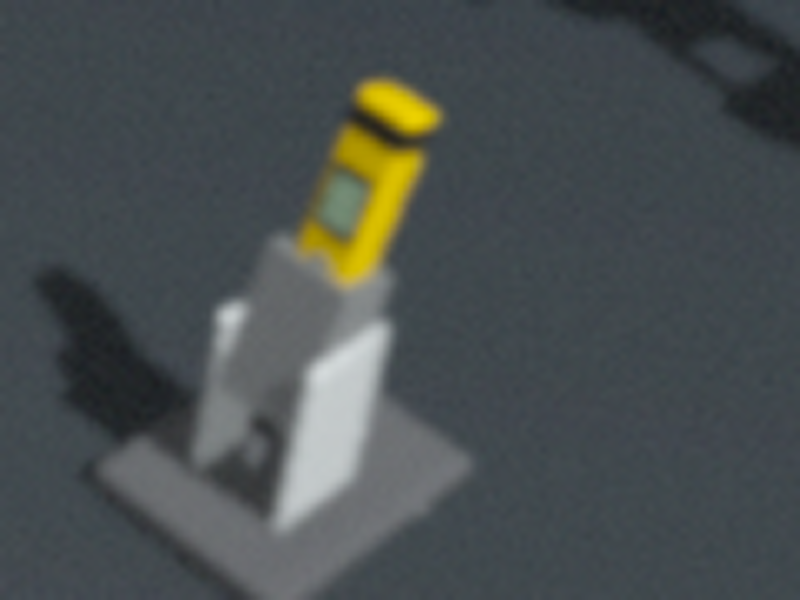

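View pics/d.png

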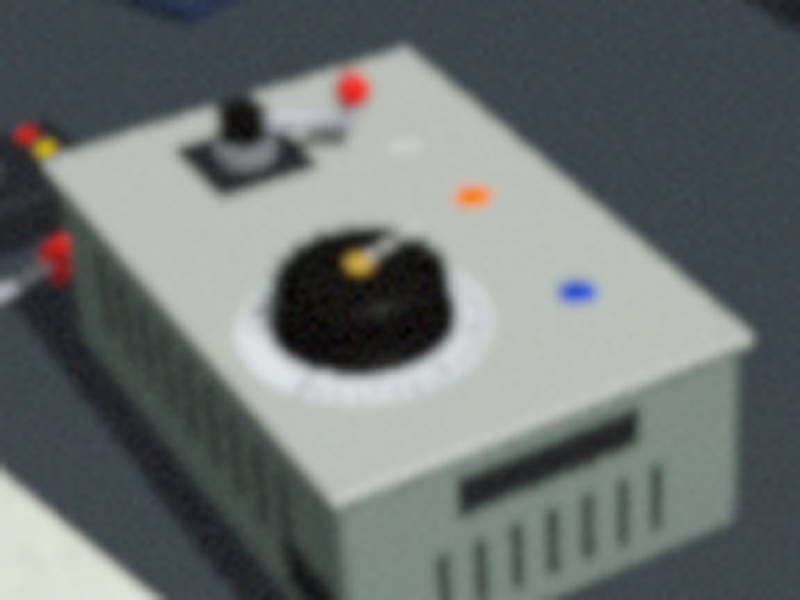

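Crop (a), in its own crop pixels, shows lid corners at about (125,52), (762,180), (693,598) and (35,460), with the ball left of the hub, as it should be at rest. Crops (b) and (c) show the pen leaning towards the robot.

Run:
```python
from h import *
def a(u,v,x0,y0,s): return ((u+.5)/s-.5+x0,(v+.5)/s-.5+y0)
A=lambda u,v:a(u,v,256,145,800/144); B=lambda u,v:a(u,v,140,195,10); C=lambda u,v:a(u,v,345,215,800/120); D=lambda u,v:a(u,v,170,140,800/144)
P=[plane("top",A(*c),130) for c in((125,52),(762,180),(693,598),(35,460))] # BL,BR,FR,FL
Q=[plane("scene",D(*c),130) for c in((335,508),(40,158),(408,45),(755,340))]
for S in(P,Q):
    S=np.array(S)[:,:2];print(S.round(1).tolist(),S.mean(0).round(1))
    m=np.array([[114,174],[114,-174],[-114,-174],[-114,174.]]);c=S-S.mean(0)
    th=np.arctan2((m[:,0]*c[:,1]-m[:,1]*c[:,0]).sum(),(m*c).sum());print("yaw",th)
    R=np.array([[np.cos(th),-np.sin(th)],[np.sin(th),np.cos(th)]])
    ax=R@[20,-110]+S.mean(0)
    print("axis",ax,"ball rest",ax+R@(60*np.array([-np.cos(.436),np.sin(.436)])),"stop",ax+R@(60*np.array([-np.cos(.436),-np.sin(.436)])), "knob",R@[40,65]+S.mean(0), np.linalg.norm(c,axis=1))
print("orange",plane("top",(327.11,223.52),130),plane("scene",D(472,196),130),"blue",plane("top",(291.4,215.2),130),plane("scene",D(577,291),130))
print("ball",plane("top",A(563,404),168),plane("scene",D(352,89),168))
print("stand top",[plane("top",B(*c),12)[:2].round(1) for c in((265,185),(530,215),(480,568),(210,530))])
print("stand scene",[plane("scene",C(*c),12)[:2].round(1) for c in((95,468),(470,460))])
# pen cap
print("captop",tri(B(202,383),C(398,110)))
```

```text
[[721.2, -6.5], [650.9, -346.8], [428.9, -300.5], [499.6, 39.5]] [ 575.1 -153.6]
yaw -0.20468681727628446
axis [ 572.37177509 -265.35079184] ball rest [ 524.27065081 -229.48602022] stop [ 513.96980432 -279.10614755] knob [627.52486076 -98.06918155] [207.2562502  207.55672588 207.31020375 207.34436455]
[[729.2, -2.8], [654.6, -349.7], [430.0, -301.8], [507.0, 43.2]] [ 580.2 -152.8]
yaw -0.21310586307107116
axis [ 576.48484072 -264.53042654] ball rest [ 528.68736474 -228.26196518] stop [ 517.96913412 -277.79361171] knob [633.04430667 -97.71907558] [211.45119267 210.5462479  211.55634021 209.19391185]
orange [ 511.46386856 -149.34904492  130.        ] [ 515.33564468 -150.6110204   130.        ] blue [535.58319666 -45.97158949 130.        ] [538.06318436 -47.6070019  130.        ]
ball [ 524.16193758 -228.88612612  168.        ] [ 527.64542314 -230.73566735  168.        ]
stand top [array([559.7, 358.1]), array([550.1, 270.7]), array([436.2, 282.1]), array([447.7, 370. ])]
stand scene [array([553.8, 269.9]), array([452.3, 370. ])]
captop (array([478.52189925, 323.04762883, 171.63946833]), np.float64(2.4056156360631338))
```

carry_out(series=[{"delta_pos": [20, -36, 10], "turn": [0, 0, 0], "hand": 0}, {"delta_pos": [44, -80, 20], "turn": [0, 0, 0], "hand": 0}, {"delta_pos": [68, -125, 25], "turn": [0, 0, 0], "hand": 0}, {"delta_pos": [92, -169, 25], "turn": [0, 0, 0], "hand": 0}, {"delta_pos": [116, -213, 25], "turn": [0, 0, 0], "hand": 0}, {"delta_pos": [141, -258, 25], "turn": [0, 0, 0], "hand": 0}, {"delta_pos": [165, -302, 25], "turn": [0, 0, 0], "hand": 0}, {"delta_pos": [190, -347, 25], "turn": [0, 0, 0], "hand": 0}], squeeze=20)

```text
clock: 1.1
eef_pos: [331.1, 183.1, 230.4]
eef_rot: [3.141, 0.0, 2.883]
wrist_force: [0.5, 1.2, -0.0]
finger_gap: 17.3
```

carry_out(series=[{"delta_pos": [25, -45, 0], "turn": [0, 0, 0], "hand": 0}, {"delta_pos": [50, -90, 0], "turn": [0, 0, 0], "hand": 0}, {"delta_pos": [75, -138, 0], "turn": [0, 0, 0], "hand": 0}, {"delta_pos": [100, -184, 0], "turn": [0, 0, 0], "hand": 0}, {"delta_pos": [125, -230, 0], "turn": [0, 0, 0], "hand": 0}, {"delta_pos": [150, -276, 0], "turn": [0, 0, 0], "hand": 0}, {"delta_pos": [175, -322, 0], "turn": [0, 0, 0], "hand": 0}, {"delta_pos": [200, -369, 0], "turn": [0, 0, 0], "hand": 0}])

```text
clock: 2.1
eef_pos: [531.3, -185.9, 230.2]
eef_rot: [3.141, -0.0, 2.883]
wrist_force: [0.5, 1.2, 0.1]
finger_gap: 0.8
```

carry_out(series=[{"delta_pos": [0, 0, -20], "turn": [0, 0, 0.05], "hand": 0}, {"delta_pos": [0, 0, -40], "turn": [0, 0, 0.05], "hand": 0}, {"delta_pos": [0, 0, -60], "turn": [0, 0, 0.05], "hand": 0}, {"delta_pos": [0, 0, -75], "turn": [0, 0, 0.05], "hand": 0}])

```text
clock: 2.6
eef_pos: [530.5, -184.2, 154.3]
eef_rot: [3.141, -0.001, 2.933]
wrist_force: [0.6, -0.8, 0.0]
finger_gap: 0.9
```

Run:
```python
from h import *
print(read_state()["eef_pos"],read_state()["wrist_force"])
f=lambda i,x,y,w,h:cv2.resize(i[y:y+h,x:x+w],(400,300),interpolation=cv2.INTER_CUBIC)
t=camera("top")[:,:,::-1];s=camera("scene")[:,:,::-1]
cv2.imwrite("pics/e.png",np.hstack([f(t,290,170,112,84),f(s,180,100,112,84)]))
```

```text
[ 530.4757734  -184.23240257  154.30564029] [ 0.64353887 -0.7687728   0.04332934]
```

View pics/e.png

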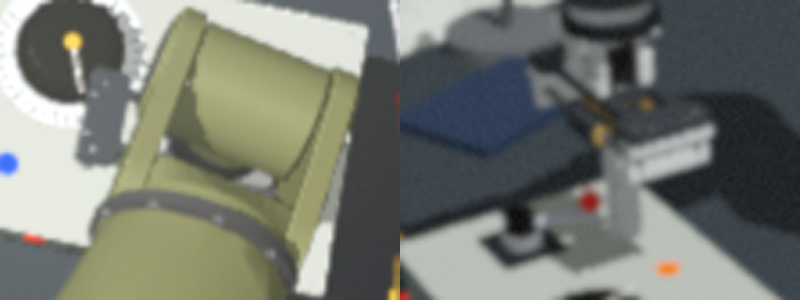

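The fingers stand just left (+y) of the red ball, seen at about (590,200) in the right-hand panel. I'll push now.

carry_out(series=[{"delta_pos": [-2, -10, 0], "turn": [0, 0, 0], "hand": 0}, {"delta_pos": [-4, -20, 0], "turn": [0, 0, 0], "hand": 0}, {"delta_pos": [-6, -28, 0], "turn": [0, 0, 0], "hand": 0}, {"delta_pos": [-8, -36, 0], "turn": [0, 0, 0], "hand": 0}, {"delta_pos": [-9, -44, 0], "turn": [0, 0, 0], "hand": 0}, {"delta_pos": [-11, -52, 0], "turn": [0, 0, 0], "hand": 0}, {"delta_pos": [-13, -60, 0], "turn": [0, 0, 0], "hand": 0}, {"delta_pos": [-13, -60, 0], "turn": [0, 0, 0], "hand": 0}])

```text
clock: 3.7
eef_pos: [517.7, -244.8, 155.4]
eef_rot: [-3.142, 0.0, 2.932]
wrist_force: [-0.7, 2.7, -0.9]
finger_gap: 0.6
```

carry_out(series=[{"delta_pos": [-1, -3, 0], "turn": [0, 0, 0], "hand": 0}, {"delta_pos": [-1, -6, 0], "turn": [0, 0, 0], "hand": 0}, {"delta_pos": [-2, -9, 0], "turn": [0, 0, 0], "hand": 0}, {"delta_pos": [-2, -9, 0], "turn": [0, 0, 0], "hand": 0}])

```text
clock: 4.2
eef_pos: [515.9, -253.5, 155.5]
eef_rot: [-3.142, 0.001, 2.933]
wrist_force: [3.3, 3.1, -0.6]
finger_gap: 0.4
```

carry_out(series=[{"delta_pos": [0, -1, 0], "turn": [0, 0, 0], "hand": 0}, {"delta_pos": [0, -2, 0], "turn": [0, 0, 0], "hand": 0}])

```text
clock: 4.45
eef_pos: [515.9, -255.3, 155.5]
eef_rot: [3.142, 0.0, 2.933]
wrist_force: [4.0, 2.9, -0.4]
finger_gap: 0.2
```

carry_out(series=[{"delta_pos": [0, -1, 0], "turn": [0, 0, 0], "hand": 0}, {"delta_pos": [0, -2, 0], "turn": [0, 0, 0], "hand": 0}])

```text
clock: 4.7
eef_pos: [515.9, -257.3, 155.5]
eef_rot: [3.141, 0.0, 2.933]
wrist_force: [4.2, 4.3, -0.6]
finger_gap: 0.2
```

carry_out(series=[{"delta_pos": [0, -1, 0], "turn": [0, 0, 0], "hand": 0}, {"delta_pos": [0, -2, 0], "turn": [0, 0, 0], "hand": 0}])

```text
clock: 4.95
eef_pos: [516.0, -258.8, 155.5]
eef_rot: [3.141, 0.0, 2.933]
wrist_force: [4.9, 9.6, -0.8]
finger_gap: 0.7
```

carry_out(series=[{"delta_pos": [0, -1, 0], "turn": [0, 0, 0], "hand": 0}, {"delta_pos": [0, -2, 0], "turn": [0, 0, 0], "hand": 0}])

```text
clock: 5.2
eef_pos: [516.1, -259.5, 155.4]
eef_rot: [3.138, -0.001, 2.934]
wrist_force: [4.6, 19.3, 2.1]
finger_gap: -0.0
```

Run:
```python
from h import *
print(read_state()["eef_pos"],read_state()["wrist_force"])
f=lambda i,x,y,w,h:cv2.resize(i[y:y+h,x:x+w],(400,300),interpolation=cv2.INTER_CUBIC)
t=camera("top")[:,:,::-1];s=camera("scene")[:,:,::-1]
cv2.imwrite("pics/e2.png",np.hstack([f(t,290,170,112,84),f(s,190,120,80,60)]))
```

```text
[ 516.08558594 -259.48993446  155.42915317] [ 4.59666735 19.30130764  2.11679176]
```

View pics/e2.png

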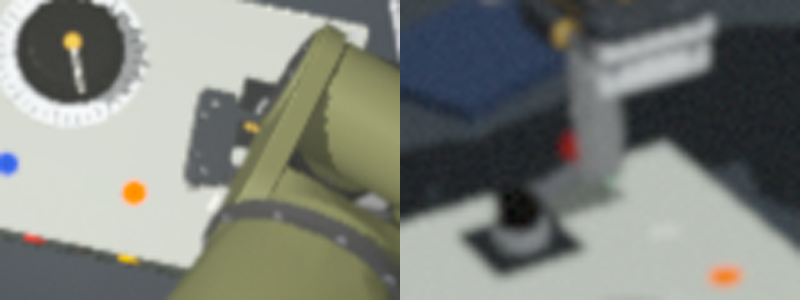

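The force climbed to 19 N while the position stopped at the expected stop, and the arm is over the green mark, so the lever is at its stop. I'll let it spring back.

carry_out(series=[{"delta_pos": [2, 10, 0], "turn": [0, 0, 0], "hand": 0}, {"delta_pos": [4, 20, 0], "turn": [0, 0, 0], "hand": 0}, {"delta_pos": [6, 30, 0], "turn": [0, 0, 0], "hand": 0}, {"delta_pos": [8, 40, 0], "turn": [0, 0, 0], "hand": 0}, {"delta_pos": [10, 50, 0], "turn": [0, 0, 0], "hand": 0}, {"delta_pos": [13, 60, 0], "turn": [0, 0, 0], "hand": 0}, {"delta_pos": [15, 70, 0], "turn": [0, 0, 0], "hand": 0}, {"delta_pos": [18, 82, 0], "turn": [0, 0, 0], "hand": 0}])

```text
clock: 6.3
eef_pos: [533.8, -178.7, 155.4]
eef_rot: [-3.141, -0.0, 2.933]
wrist_force: [0.1, 0.7, 0.9]
finger_gap: 0.1
```

carry_out(series=[{"delta_pos": [0, 0, 20], "turn": [0, 0, 0], "hand": 0}, {"delta_pos": [0, 0, 50], "turn": [0, 0, 0], "hand": 0}, {"delta_pos": [0, 0, 85], "turn": [0, 0, 0], "hand": 0.3}, {"delta_pos": [-20, 40, 110], "turn": [0, 0, 0], "hand": 0.6}, {"delta_pos": [-40, 80, 120], "turn": [0, 0, 0], "hand": 0.6}, {"delta_pos": [-60, 125, 130], "turn": [0, 0, 0], "hand": 0.6}, {"delta_pos": [-80, 170, 140], "turn": [0, 0, 0], "hand": 0.6}, {"delta_pos": [-80, 170, 140], "turn": [0, 0, 0], "hand": 0.6}])

```text
clock: 7.3
eef_pos: [453.2, -7.0, 296.7]
eef_rot: [3.141, 0.002, 2.936]
wrist_force: [0.7, -0.1, 0.0]
finger_gap: 55.4
```

Run:
```python
from h import *
print(read_state()["eef_pos"],read_state()["joints"])
f=lambda i,x,y,w,h:cv2.resize(i[y:y+h,x:x+w],(400,300),interpolation=cv2.INTER_CUBIC)
t=camera("top")[:,:,::-1]
cv2.imwrite("pics/e3.png",np.hstack([f(t,140,195,80,60),f(t,280,160,112,84)]))
def b(u,v): return ((u+.5)/10-.5+140,(v+.5)/10-.5+195)
def C(u,v): s=800/120; return ((u+.5)/s-.5+345,(v+.5)/s-.5+215)
ax=np.array([-.294,.031,.955])
for z in(176,182):
    p=plane("top",b(202,383),z); print(p, (proj("scene",p)-np.array([345,215]))*800/120, "z=0 foot", p-ax*(p[2]/ax[2]))
    print("rim",(proj("scene",p-ax*65)-[345,215])*800/120,(proj("top",p-ax*65)-[140,195])*10)
```

```text
[453.15040348  -7.04097946 296.6891861 ] [-9.64749963e-02  2.00953815e-02  1.63399895e+00  1.54502821e-04
  1.48508880e+00 -1.46166399e+00]
[477.43702472 322.71498852 176.        ] [[401.78038249  95.35058764]] z=0 foot [531.61922367 317.00189951   0.        ]
rim [[337.35200179 253.50894028]] [[272.72290258 336.90159843]]
[476.7967111 320.7943006 182.       ] [[400.97925538  78.43898953]] z=0 foot [532.82603047 314.8864472    0.        ]
rim [[336.49217439 237.45401584]] [[273.12579201 336.67885761]]
```

View pics/e3.png

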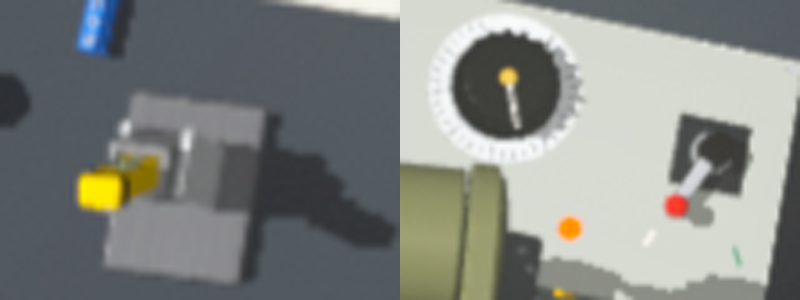

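The lever is back at rest: ball at (676,205) in the right panel, same as before. The pen's cap end is at about (477.5,322.8,175), which lies on the stand's centre line.

Run:
```python
from scipy.spatial.transform import Rotation as R
import numpy as np
ys=np.array([.1048,.9945,0])
T=R.from_rotvec(-.3*ys)*R.from_rotvec([0,0,.101])
print(T.as_rotvec())
N=T*R.from_euler('xyz',[np.pi,0,2.936]);print(N.as_matrix().round(3),N.as_euler('xyz'))
```

```text
[-0.04647982 -0.29650786  0.10024109]
[[-0.95   0.104  0.294]
 [ 0.1    0.995 -0.031]
 [-0.296 -0.    -0.955]] [-3.14146909  0.30000197  3.03701867]
```

carry_out(series=[{"delta_pos": [1, 40, -5], "turn": [-0.006, -0.037, 0.013], "hand": 0.6}, {"delta_pos": [2, 85, -10], "turn": [-0.012, -0.074, 0.025], "hand": 0.6}, {"delta_pos": [3, 130, -20], "turn": [-0.017, -0.111, 0.038], "hand": 0.6}, {"delta_pos": [4, 175, -30], "turn": [-0.023, -0.148, 0.05], "hand": 0.6}, {"delta_pos": [5, 220, -40], "turn": [-0.029, -0.185, 0.063], "hand": 0.6}, {"delta_pos": [6, 265, -50], "turn": [-0.035, -0.222, 0.075], "hand": 0.6}, {"delta_pos": [7, 305, -60], "turn": [-0.041, -0.26, 0.088], "hand": 0.6}, {"delta_pos": [8, 331, -68], "turn": [-0.0465, -0.2965, 0.1], "hand": 0.6}])

```text
clock: 8.35
eef_pos: [462.2, 322.7, 226.2]
eef_rot: [-3.141, 0.3, 3.034]
wrist_force: [-0.5, 0.5, 0.7]
finger_gap: 56.1
```

carry_out(series=[{"delta_pos": [7, -1, -24], "turn": [0, 0, 0], "hand": 0.6}, {"delta_pos": [12, -1, -40], "turn": [0, 0, 0], "hand": 0.6}, {"delta_pos": [15, -2, -50], "turn": [0, 0, 0], "hand": 0.6}, {"delta_pos": [15, -2, -50], "turn": [0, 0, 0], "hand": 0.6}])

```text
clock: 8.85
eef_pos: [477.1, 319.1, 177.0]
eef_rot: [3.141, 0.299, 3.033]
wrist_force: [0.0, -0.4, 0.4]
finger_gap: 56.3
```

Run:
```python
from h import *
print(read_state()["eef_pos"],read_state()["eef_rot"])
f=lambda i,x,y,w,h:cv2.resize(i[y:y+h,x:x+w],(400,300),interpolation=cv2.INTER_CUBIC)
t=camera("top")[:,:,::-1];s=camera("scene")[:,:,::-1]
cv2.imwrite("pics/g.png",np.hstack([f(t,110,180,112,84),f(s,345,205,112,84)]))
```

```text
[477.06965386 319.05842103 176.95817507] [3.1414133  0.29928236 3.0325368 ]
```

View pics/g.png

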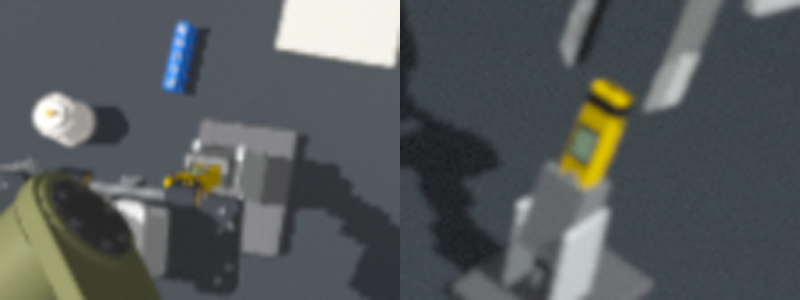

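The fingers straddle the pen's cap, seen at about (612,95) in the right panel. I'll descend along the axis and then close.

carry_out(series=[{"delta_pos": [3, 2, -11], "turn": [0, 0, 0], "hand": 0.6}, {"delta_pos": [7, 2, -22], "turn": [0, 0, 0], "hand": 0.6}, {"delta_pos": [10, 2, -33], "turn": [0, 0, 0], "hand": 0.6}, {"delta_pos": [13, 2, -44], "turn": [0, 0, 0], "hand": 0.6}, {"delta_pos": [13, 2, -44], "turn": [0, 0, 0], "hand": 0.6}])

```text
clock: 9.57
eef_pos: [489.6, 321.4, 132.3]
eef_rot: [-3.141, 0.299, 3.034]
wrist_force: [0.3, -0.3, 0.2]
finger_gap: 55.9
```

Run:
```python
from h import *
print(read_state()["eef_pos"],read_state()["wrist_force"])
f=lambda i,x,y,w,h:cv2.resize(i[y:y+h,x:x+w],(800,600),interpolation=cv2.INTER_CUBIC)
s=camera("scene")[:,:,::-1]
cv2.imwrite("pics/g2.png",f(s,355,195,96,72))
```

```text
[489.57326461 321.38816762 132.27936291] [ 0.33563793 -0.28395373  0.18057986]
```

View pics/g2.png

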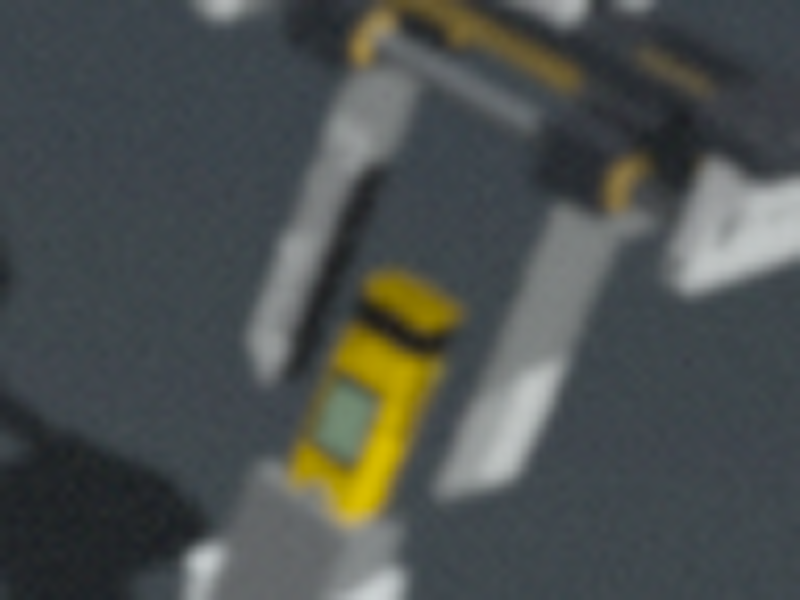

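The fingers are well placed on both y faces. Closing now.

carry_out(series=[{"delta_pos": [0, 0, 0], "turn": [0, 0, 0], "hand": 0.4}, {"delta_pos": [0, 0, 0], "turn": [0, 0, 0], "hand": 0.3}, {"delta_pos": [0, 0, 0], "turn": [0, 0, 0], "hand": 0.2}, {"delta_pos": [0, 0, 0], "turn": [0, 0, 0], "hand": 0.1}, {"delta_pos": [0, 0, 0], "turn": [0, 0, 0], "hand": 0.1}, {"delta_pos": [0, 0, 0], "turn": [0, 0, 0], "hand": 0.1}], squeeze=25)

```text
clock: 10.38
eef_pos: [489.8, 321.4, 133.5]
eef_rot: [3.141, 0.3, 3.033]
wrist_force: [-1.2, -5.5, 2.4]
finger_gap: 24.1
```

carry_out(series=[{"delta_pos": [0, -0.7, 0], "turn": [0, 0, 0], "hand": 0.1}, {"delta_pos": [0, -0.7, 0], "turn": [0, 0, 0], "hand": 0.1}])

```text
clock: 10.62
eef_pos: [489.7, 320.9, 133.4]
eef_rot: [3.141, 0.3, 3.033]
wrist_force: [-0.6, -3.7, 1.5]
finger_gap: 24.1
```

carry_out(series=[{"delta_pos": [-3, 0.3, 10], "turn": [0, 0, 0], "hand": 0.1}, {"delta_pos": [-6, 0.6, 20], "turn": [0, 0, 0], "hand": 0.1}])

```text
clock: 10.88
eef_pos: [483.4, 321.7, 153.9]
eef_rot: [3.141, 0.299, 3.033]
wrist_force: [0.7, -2.2, -1.6]
finger_gap: 23.8
```

carry_out(series=[{"delta_pos": [-5, 0.5, 15], "turn": [0, 0, 0], "hand": 0.1}, {"delta_pos": [-9, 1, 30], "turn": [0, 0, 0], "hand": 0.1}, {"delta_pos": [-15, 1.5, 48], "turn": [0, 0, 0], "hand": 0.1}, {"delta_pos": [-21, 2, 67], "turn": [0, 0, 0], "hand": 0.1}, {"delta_pos": [-27, 3, 87], "turn": [0, 0, 0], "hand": 0.1}, {"delta_pos": [-33, 3.5, 107], "turn": [0, 0, 0], "hand": 0.1}, {"delta_pos": [-39, 4, 127], "turn": [0, 0, 0], "hand": 0.1}, {"delta_pos": [-39, 4, 127], "turn": [0, 0, 0], "hand": 0.1}])

```text
clock: 11.88
eef_pos: [444.6, 326.1, 282.5]
eef_rot: [3.138, 0.302, 3.033]
wrist_force: [0.0, 0.2, -2.7]
finger_gap: 23.8
```

Run:
```python
from h import *
print(read_state()["eef_pos"],read_state()["wrist_force"],read_state()["joints"])
f=lambda i,x,y,w,h:cv2.resize(i[y:y+h,x:x+w],(400,300),interpolation=cv2.INTER_CUBIC)
t=camera("top")[:,:,::-1];s=camera("scene")[:,:,::-1]
cv2.imwrite("pics/i.png",np.hstack([f(t,110,180,112,84),f(s,345,155,160,120)]))
```

```text
[444.64632729 326.11801934 282.5023641 ] [ 0.0259007   0.16338608 -2.72066846] [ 0.66748755  0.13004438  1.57619736 -0.22087354  1.22176437 -0.74205662]
```

View pics/i.png

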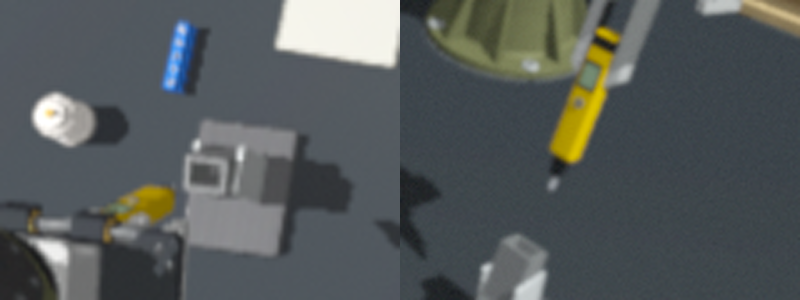

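The pen is clear of the stand, with its tip at about (552,185) in the right panel. Next: untilt and carry it over to the orange dot.

carry_out(series=[{"delta_pos": [2, -15, 3], "turn": [0.002, 0.02, 0], "hand": 0.1}, {"delta_pos": [6, -45, 5], "turn": [0.006, 0.06, 0], "hand": 0.1}, {"delta_pos": [11, -80, 5], "turn": [0.01, 0.1, 0], "hand": 0.1}, {"delta_pos": [17, -120, 5], "turn": [0.016, 0.15, 0], "hand": 0.1}, {"delta_pos": [23, -160, 5], "turn": [0.021, 0.2, 0], "hand": 0.1}, {"delta_pos": [29, -200, 5], "turn": [0.026, 0.25, 0], "hand": 0.1}, {"delta_pos": [34, -240, 5], "turn": [0.03, 0.285, 0], "hand": 0.1}, {"delta_pos": [40, -280, 5], "turn": [0.031, 0.298, 0], "hand": 0.1}])

```text
clock: 12.98
eef_pos: [484.8, 44.0, 284.4]
eef_rot: [-3.141, -0.002, 3.033]
wrist_force: [0.1, -0.3, -1.4]
finger_gap: 24.3
```

carry_out(series=[{"delta_pos": [5, -40, 0], "turn": [0, 0, 0], "hand": 0.1}, {"delta_pos": [11, -80, 0], "turn": [0, 0, 0], "hand": 0.1}, {"delta_pos": [17, -120, 0], "turn": [0, 0, 0], "hand": 0.1}, {"delta_pos": [22, -155, 0], "turn": [0, 0, 0], "hand": 0.1}, {"delta_pos": [26, -180, 0], "turn": [0, 0, 0], "hand": 0.1}, {"delta_pos": [28, -196, 0], "turn": [0, 0, 0], "hand": 0.1}, {"delta_pos": [28, -196, 0], "turn": [0, 0, 0], "hand": 0.1}])

```text
clock: 13.85
eef_pos: [512.6, -150.9, 284.8]
eef_rot: [-3.141, -0.001, 3.033]
wrist_force: [-0.1, -0.2, -1.5]
finger_gap: 23.8
```

Run:
```python
from h import *
print(read_state()["eef_pos"],read_state()["eef_rot"],read_state()["wrist_force"])
f=lambda i,x,y,w,h:cv2.resize(i[y:y+h,x:x+w],(400,300),interpolation=cv2.INTER_CUBIC)
t=camera("top")[:,:,::-1];s=camera("scene")[:,:,::-1]
cv2.imwrite("pics/top_j.png",t);cv2.imwrite("pics/scene_j.png",s)
cv2.imwrite("pics/j.png",np.hstack([f(t,270,160,112,84),f(s,210,115,96,72)]))
p=read_state()["eef_pos"]
print(proj("scene",[p,p-[0,0,112]]),proj("scene",[512.5,-150,130]))
```

```text
[ 512.63878173 -150.86275543  284.77825592] [-3.14146012e+00 -6.53349842e-04  3.03252260e+00] [-0.1242311  -0.18064747 -1.52141511]
[[253.09852909 126.29500684]
 [254.7882328  161.87108195]] [[255.40832395 174.57969125]]
```

View pics/j.png

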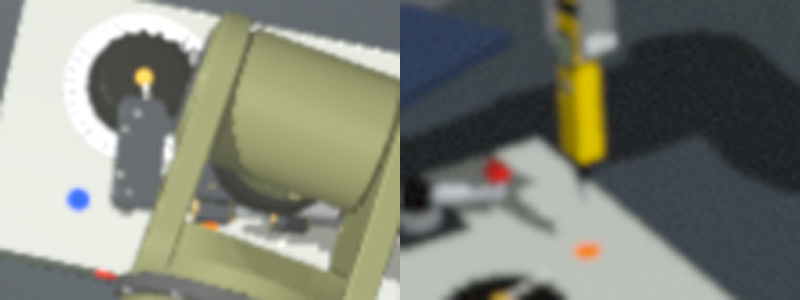

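The tip, at about (583,197) in the right panel, hovers straight over the orange dot (588,251). I'll descend most of the way and check the alignment again.

carry_out(series=[{"delta_pos": [0, 0, -8], "turn": [0, 0, 0], "hand": 0.1}, {"delta_pos": [0, 0, -17], "turn": [0, 0, 0], "hand": 0.1}, {"delta_pos": [0, 0, -25], "turn": [0, 0, 0], "hand": 0.1}, {"delta_pos": [0, 0, -33], "turn": [0, 0, 0], "hand": 0.1}, {"delta_pos": [0, 0, -33], "turn": [0, 0, 0], "hand": 0.1}])

```text
clock: 14.58
eef_pos: [512.6, -150.3, 251.8]
eef_rot: [-3.141, -0.001, 3.034]
wrist_force: [1.1, -0.8, -1.5]
finger_gap: 24.0
```

```bash
cat > look.py <<'E'
import sys
from h import *
r=read_state();p=r["eef_pos"];print(p,r["eef_rot"],r["wrist_force"])
s=camera("scene")[:,:,::-1]
cv2.imwrite(sys.argv[1],cv2.resize(s[125:185,215:295],(800,600),interpolation=cv2.INTER_CUBIC))
print((proj("scene",[p-[0,0,112],[512.5,-150,130],[512.5,-141,130],[521.5,-150,130]])-[215,125])*10)
E
python3 look.py pics/k.png
```

```text
[ 512.55810727 -150.32734517  251.76030217] [-3.14140804e+00 -6.68327568e-04  3.03362088e+00] [ 1.08960248 -0.84173445 -1.54095765]
[[401.80955634 467.09753949]
 [404.08323953 495.7969125 ]
 [424.7370143  507.27066772]
 [381.2047046  507.51252888]]
```

View pics/k.png

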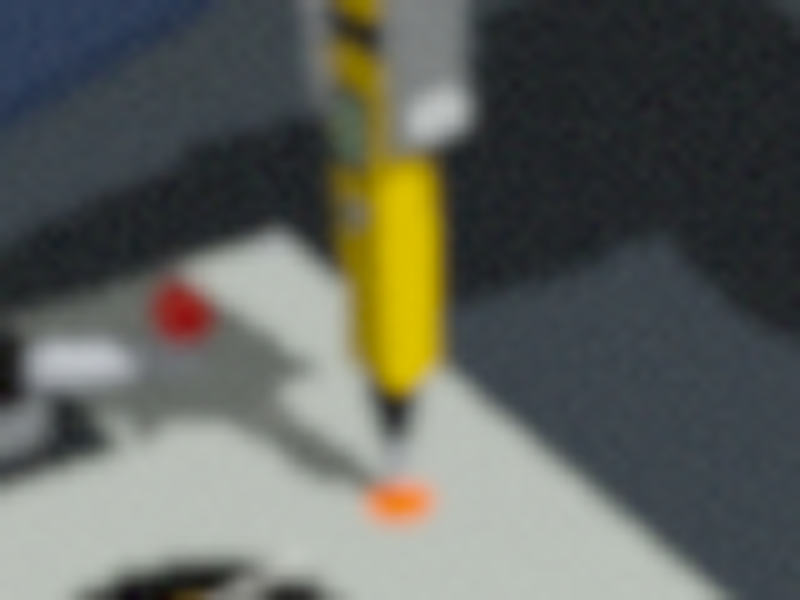

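The tip is at about (397,472) and the dot at (400,502). Going straight down will land near the dot's centre. I'll now descend slowly while watching force z (baseline −1.5 N).

carry_out(series=[{"delta_pos": [0, 0, -2], "turn": [0, 0, 0], "hand": 0.1}, {"delta_pos": [0, 0, -4], "turn": [0, 0, 0], "hand": 0.1}, {"delta_pos": [0, 0, -6], "turn": [0, 0, 0], "hand": 0.1}, {"delta_pos": [0, 0, -8], "turn": [0, 0, 0], "hand": 0.1}, {"delta_pos": [0, 0, -8], "turn": [0, 0, 0], "hand": 0.1}])

```text
clock: 15.25
eef_pos: [512.7, -150.4, 244.3]
eef_rot: [-3.141, 0.0, 3.034]
wrist_force: [0.8, -0.8, -1.7]
finger_gap: 23.8
```

carry_out(series=[{"delta_pos": [0, 0, -1], "turn": [0, 0, 0], "hand": 0.1}, {"delta_pos": [0, 0, -2], "turn": [0, 0, 0], "hand": 0.1}, {"delta_pos": [0, 0, -2], "turn": [0, 0, 0], "hand": 0.1}])

```text
clock: 15.62
eef_pos: [512.7, -150.4, 242.4]
eef_rot: [-3.141, 0.0, 3.034]
wrist_force: [0.0, 0.3, -1.7]
finger_gap: 23.8
```

carry_out(series=[{"delta_pos": [0, 0, -1], "turn": [0, 0, 0], "hand": 0.1}, {"delta_pos": [0, 0, -2], "turn": [0, 0, 0], "hand": 0.1}, {"delta_pos": [0, 0, -2], "turn": [0, 0, 0], "hand": 0.1}])

```text
clock: 16.0
eef_pos: [512.8, -150.4, 240.5]
eef_rot: [-3.141, 0.0, 3.034]
wrist_force: [0.5, 0.4, 0.7]
finger_gap: 23.2
```

carry_out(series=[{"delta_pos": [0, 0, -1], "turn": [0, 0, 0], "hand": 0.1}, {"delta_pos": [0, 0, -1], "turn": [0, 0, 0], "hand": 0.1}, {"delta_pos": [0, 0, -1], "turn": [0, 0, 0], "hand": 0.1}])

```text
clock: 16.38
eef_pos: [512.8, -150.4, 239.5]
eef_rot: [-3.141, 0.001, 3.034]
wrist_force: [-0.2, -1.0, 0.9]
finger_gap: 23.7
```

carry_out(series=[{"delta_pos": [0, 0, -1], "turn": [0, 0, 0], "hand": 0.1}, {"delta_pos": [0, 0, -1], "turn": [0, 0, 0], "hand": 0.1}, {"delta_pos": [0, 0, -1], "turn": [0, 0, 0], "hand": 0.1}])

```text
clock: 16.75
eef_pos: [512.8, -150.4, 238.5]
eef_rot: [-3.141, 0.0, 3.034]
wrist_force: [0.1, 0.0, 1.1]
finger_gap: 24.1
```

carry_out(series=[{"delta_pos": [0, 0, -1], "turn": [0, 0, 0], "hand": 0.1}, {"delta_pos": [0, 0, -1], "turn": [0, 0, 0], "hand": 0.1}, {"delta_pos": [0, 0, -1], "turn": [0, 0, 0], "hand": 0.1}])

```text
clock: 17.12
eef_pos: [512.8, -150.4, 237.5]
eef_rot: [-3.141, 0.001, 3.034]
wrist_force: [0.5, -0.8, 0.9]
finger_gap: 23.9
```

```bash
python3 look.py pics/l.png
```

```text
[ 512.78186605 -150.43255503  237.48641404] [-3.14110609e+00  5.03273744e-04  3.03363979e+00] [ 0.49568723 -0.81648691  0.92565214]
[[403.01762634 508.64091742]
 [404.08323953 495.7969125 ]
 [424.7370143  507.27066772]
 [381.2047046  507.51252888]]
```

View pics/l.png

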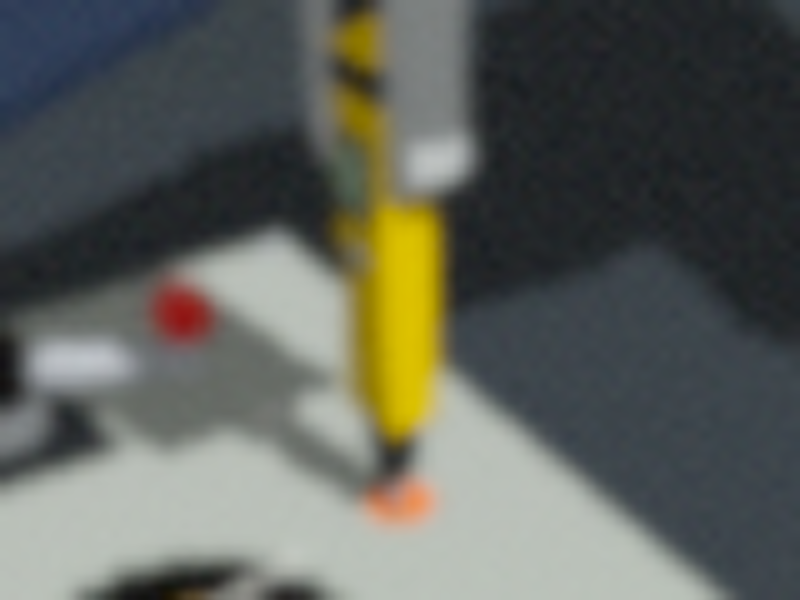

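The tip sits on the dot: tip about (398,498), dot centre (400,502). I'll go 1 mm further and average the force.

carry_out(series=[{"delta_pos": [0, 0, -0.5], "turn": [0, 0, 0], "hand": 0.1}, {"delta_pos": [0, 0, -1], "turn": [0, 0, 0], "hand": 0.1}, {"delta_pos": [0, 0, -1], "turn": [0, 0, 0], "hand": 0.1}, {"delta_pos": [0, 0, -1], "turn": [0, 0, 0], "hand": 0.1}])

```text
clock: 17.68
eef_pos: [512.8, -150.4, 236.4]
eef_rot: [-3.141, 0.0, 3.034]
wrist_force: [-0.1, -0.3, 1.4]
finger_gap: 23.8
```

Run:
```python
from h import *
F=[];P=[]
for i in range(12):
    camera("top");r=read_state();F.append(r["wrist_force"]);P.append(r["eef_pos"])
print(np.mean(F,0),np.std(F,0),np.mean(P,0),r["clock"],r["eef_rot"],r["finger_gap"])
t=camera("top")[:,:,::-1]
cv2.imwrite("pics/n.png",cv2.resize(t[150:270,120:400],(800,343)))
```

```text
[0.50327863 0.03428796 1.39640653] [0.52988255 0.68165775 0.34545645] [ 512.75981297 -150.43553884  236.45841643] 18.275 [-3.14115380e+00  3.71491286e-04  3.03361808e+00] 23.859688156834064
```

View pics/n.png

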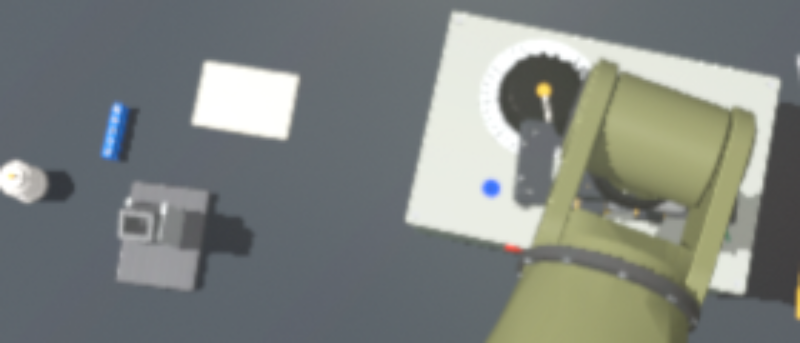

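The push is about 3.0 N (1.4 N reading against the −1.6 N baseline), which is about half travel. The bystanders and knob in view look unmoved, so I'm handing it in.

```bash
python3 -c "
from cell import *
print(sign_off())"
```

```text
the job is handed in; nothing more can be done
None
```

The job is handed in, and no verdict was given. The transformer was started and the arm is holding the pen upright on the orange dot.

- **Lever:** I pushed it with closed fingers until the force rose to about 19 N at the expected stop position. I then let it spring back, and a picture showed the ball back at its rest position.
- **Pen:** I gripped it at 25 N on its 24 mm faces and drew it out along its leaning axis. There was a small sideways pull of about 5 N against the pocket at first, and I partly corrected it. I then turned the pen upright and carried it to the orange dot.
- **Last checks:**
  - **Tip:** in the scene view the tip was within about 2 mm of the orange dot's centre. This could only be judged from that view, because the arm hid the dot from the top camera.
  - **Press:** the averaged push was about 3.0 N, which means the stylus is in by roughly 6 mm. Counting from where the tip first touched gives 4 to 6 mm, so both are near half way.
  - **Tilt:** the tool is vertical to within 0.001 rad and the pen looked upright.
  - **Other things:** the knob's pointer, board, connector and standoff looked unmoved. I did not check the plug, screwdriver or multimeter again at the end, but the arm never went near them at desk height.

The two cameras disagreed by about 4 mm on the dot's position along x. I aimed in between, nearer the top camera's figure, and the final picture confirmed the aim. About 18 s of the 56 s were used.

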